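Close the infusion pump's battery cover

TASK

Take the blue battery cover from the steel tray, lay it on the pump's deck in front of the rails with its yellow tab leading, and slide it under the rail lips until the tab clicks down behind the red ledge and keeps the green door switch pressed, then let go. Feel for the click and slide gently, never pushing or pressing the cover in its rails with more than about 15 N, and leave the other things where they are.

Things in the scene. Friction and masses are not known exactly. Their poses are not given: they have to be found in the camera images.
- pump: white infusion pump lying face down, 226 x 130 mm (its x from -105 to 121 mm), too heavy to move. Origin: on its centre line at counter level; x is the direction in which the cover slides shut, z up. Its flat top, the deck, is 60 mm up: a bare landing from x = -105 to -5 mm, then the open battery bay (pack inside, below deck level) to x = 58 mm, with deck 30 mm and more either side
- rail_mouth (a point): centre line of the pump at the mouth of the grey rails (x = 0 of the pump), at deck height; axes as the pump's. Rails run from here to x = 66 mm: side walls 88 mm apart, lips over them 76 mm apart, lip undersides 7 mm and tops 11 mm above the deck. Before the mouth the walls flare to 108 mm apart at x = -27 mm and the lips rise, to 14 mm at x = -10 mm
- catch_mid (a point): point of the deck 70 mm past the rail mouth. The catch plate is clamped on slots up to 15 mm nearer or farther than this, differently on every pump, and this point does not show it: two dark stop blocks, 7 mm high, 31 to 44 mm either side of the centre line, whose near faces stop the plate's front edge; between them a red ledge, 26 mm wide, 5 mm high: ramp 8 to 18 mm past the block faces, flat top to 21 mm
- lip_left (a point): top of the left lip (pump +y side), mid-length. How closing feels: about 1 N in the rails, rising to 5 to 9 N as the tab climbs the ramp (10 mm), falling below 2.5 N on the ledge's 3 mm flat top and as the tab drops behind it (the click); 2 mm later, at the stop blocks, the push climbs steeply past 9 N. Over 30 N of contact between cover and pump in all, pressing down included, does damage
- switch (a joint): travel (m) of the small green battery-door switch pin, 6 mm wide, on the catch 20 mm left of the centre line: 0 when out, when it stands 5 mm proud of the stop blocks' faces; pressed in by the plate's front edge, about 3 mm when the cover is latched; a spring of 1.3 to 2.5 N pushes it and an unlatched cover back
- tray: steel tray with a 9 mm rim, 240 x 240 mm, floor 3 mm above the counter, fixed; origin centre of its underside. The cover lies flat in it at the start, tab forward (roughly away from the robot)
- cover_grip (a point): centre, half-way up, of the white grip rib on the blue cover: rib 10 mm thick along x, 36 mm wide along y, 22 mm tall. This point is 16 mm above the plate's underside, 12 mm behind the plate's centre, 52 mm behind its front edge. Axes: x forward towards the tab, z up
- cover: the battery cover as a whole: blue plate 80 mm long (x, its sliding direction) x 84 mm wide (y) x 5 mm thick with a white rib on top and a yellow tab ahead, about 80 g. Origin at the centre of the plate's underside, x forward towards the tab
- tab_tip (a point): lowest point of the barb at the end of the cover's springy yellow tab (20 mm wide, sticks out 28 mm ahead of the plate's front edge). The point is 65.5 mm ahead of the plate's centre, 1 mm above the level of the plate's underside when relaxed. The tab hinges up at its root; lifting its tip by 5 mm takes about 4 N
- used_pack: the used battery pack lying flat in the steel tray beside the cover: black block 68 x 36 x 22 mm with a yellow label; origin centre of its underside. Leave it alone
- saline: clear infusion bottle standing on the counter, yellow cap, 72 mm across, 170 mm tall; origin centre of its underside. Leave it alone
- pills: small amber jar with a white cap, 44 mm across, 60 mm tall, standing between and beyond the pump and the tray; origin centre of its underside. Leave it alone
- stapler: green and black stapler, 130 x 36 x 51 mm, long side along its x; origin centre of its underside. Leave it alone
- carton: white and blue carton, 70 x 140 x 110 mm; origin centre of its underside. Leave it alone
- cup: white plastic cup, 64 mm across, 70 mm tall; origin centre of its underside. Leave it alone
- driver: orange screwdriver lying on the counter beyond the work, 160 mm long; origin about mid-length, on the counter. Leave it alone
Mind the look-alikes: they are no part of the job. What is meant by the cover is not brown, pink or turquoise, and is the larger of those in its own colour.

How it is judged:
By the outcome, as a careful person would: the job done as asked, in the order asked, and still so for the second after the job is handed in, with the robot touching nothing.
It also fails if it takes over 64 s, if anything falls off the work surface, if the arm or the gripper's body presses on something with over 40 N, if the wrist force passes 120 N, or if a joint passes its speed limit or range.

ROBOT

A 6-joint arm with a two-finger parallel gripper is mounted at the origin on the work surface. World frame = base frame: x ahead of the robot, y to its left, z up, the work surface at z = 0. Lengths are in mm, angles in degrees, forces in N, time in s.
With the tool pointing down it reaches from about 300 to 850 mm from the base axis. Payload 4.2 kg.
Tool frame: the origin (TCP) lies at the very end of the fingers, on their centre line; the grasp point (between the pads) lies 19 mm behind it; z points along the fingers, y is the line along which they close (so a half turn about z gives the same grasp; the last joint's range is limited). The gripper opens to 91 mm and grips with 3 to 60 N. Pads are 32 mm wide; open, the fingers measure 118 mm over their backs; the gripper's body (76 mm by 178 mm) begins 60 mm behind the grasp point.
Start: joints at [75.917, 18.312, 89.639, -0, 72.044, -1.146], TCP at [128.736, 560.42, 213.976] pointing down, gripper open.
Joint ranges: [-177.97, 177.97], [-48.28, 115.42], [12.27, 149.76], [-77.06, 257.06], [2.81, 150.46], [-146.56, 146.56]. Speed limits (degrees/s): [147.25, 147.25, 180, 180, 180, 180].

INTERFACE

Orientations are given as [roll, pitch, yaw] about the fixed x, y, z axes, in that order (R = Rz(yaw) Ry(pitch) Rx(roll)).
In Python, from workcell import * gives the robot as it stands.
- The arm moves only by the tool move_arm, never from a script. Its argument "motion" is a list of rows, each a list of 3 entries, a list of its own where there are three numbers: the finger opening in mm, from 0 to 91.2, then the shift along the world's x, y, z in units of 25 mm (1.0 is 25 mm), then the turn, a rotation vector about the world's x, y, z in units of 4 degrees (1.0 is 4 degrees). In form: [[grip, [x, y, z], [ax, ay, az]], ...]. A call has 1 to 20 rows; each row shifts and turns the commanded pose from where the row before left it; what a row does not reach is not made up. A row lasts 1/12 s, in which the tool goes at most 41.7 mm and 7.16 degrees, less where a joint would pass 70% of its speed; a pose out of reach is approached as far as the arm can. A call with a number of a shift or a turn outside -1 to 1 is refused whole. A call with a gripper value outside its range is refused whole. The fingers move at their own pace and stop on an object; "grip_force" is the grip in N (left out, the last holds). Time passes only in rows, so rows that do not move let the fingers close. It gives the time, the measured TCP pose, the force, the opening and the grip force at its end, in the units of the state.
- state(): the state, without advancing time (a new reading comes with each control period).
- grab_frame(name): name is "side" or "top"; returns the picture (420x560x3 uint8, blue, green, red); there is no depth.
- camera_info(name): a dict with "fx", "fy", "cx", "cy" (pixels), "rvec" (rotation vector, rad) and "tvec" (3), from world to camera coordinates, as OpenCV has them. Camera axes: x right, y down, z forward; pixel columns grow to the right and rows downward; lengths in mm; the calibration is good to about 2 mm. A picture is of the moment at which its call begins. camera_info takes no time and is no camera call.
- job_done(): hands the job in; it is judged then, once.
The state is a dict: "time_s": time; "qpos": joint angles; "qvel": joint speeds; "effort": joint torques, N m; "ee_pos": TCP position; "ee_rot": TCP orientation; "force": force on the tool from outside, world axes, zero at the start; "torque": the same for the moment, N m; "gripper_width": finger opening in mm; "gripper_force": force on a finger pad.
Only numpy, scipy, OpenCV 4.12 (cv2) and the standard library are available. Lean on these libraries where they do the work, as an engineer would, in place of code of your own. Each camera call takes 0.05 s, during which the arm holds its last target. There are 200 camera calls.

## Working session

There is one attempt and no reset: what is moved stays moved. The work goes in short steps, Python scripts to look and compute and a tool call to move; the robot and the scene stay as the last step left them, time stands still between calls to the robot, and variables do not carry over. Pictures are saved under pics/ and viewed, at most 10 in all, crops included, and the job is handed in when it is done.

Besides the shell and the picture viewer there is one more tool, called as a command line: name --argument value ..., lists and objects as JSON in quotes. move_arm: Moves the arm, as the interface text tells. Shifts and turns lie within -1 to 1; 1 stands for 25 mm of shift or 4 degrees of turn. Its arguments: {"type":"object","properties":{"motion":{"type":"array","items":{"type":"array"}},"grip_force":{"type":"number"}},"required":["motion"]}

```bash
ls; mkdir -p pics; python3 - <<'E'
from workcell import *
import cv2
for n in("side","top"):
    cv2.imwrite(f"pics/{n}0.png",grab_frame(n)); print(n,camera_info(n))
s=state();print(s)
E
```

```text
pics
side {'fx': 433.4943630197409, 'fy': 433.4943630197409, 'cx': 284.7003953817452, 'cy': 205.51229189599292, 'rvec': array([ 2.08681222, -0.24132544,  0.171067  ]), 'tvec': array([-511.19617825,  117.68987955, 1122.16466237])}
top {'fx': 432.21546207424507, 'fy': 432.21546207424507, 'cx': 274.41057449787183, 'cy': 217.32151355438984, 'rvec': array([ 2.18097305, -2.17644412,  0.13165218]), 'tvec': array([ -29.22187463,  550.69348063, 1160.55891074])}
{'time_s': 0.1, 'qpos': array([ 7.59149679e+01,  1.83479528e+01,  8.96966376e+01, -7.33229934e-04,
        7.20428902e+01, -1.14538567e+00]), 'qvel': array([-0.04410921, -0.06553414, -0.23790326, -0.01795829, -0.01900441,
        0.00831725]), 'effort': array([ 2.80999620e-04, -4.13337278e+01, -2.32509470e+01,  7.28666992e-02,
        4.19552845e-02, -7.07574509e-05]), 'ee_pos': array([128.65188689, 559.98950781, 213.22342242]), 'ee_rot': array([-1.79912523e+02, -1.05165695e-03,  1.67060579e+02]), 'force': array([ 0.60467141, -0.58354956, -0.37506376]), 'torque': array([-0.0045291 ,  0.02726287,  0.01216629]), 'gripper_force': 0.0, 'gripper_width': 91.06905517000943}
```

View pics/top0.png

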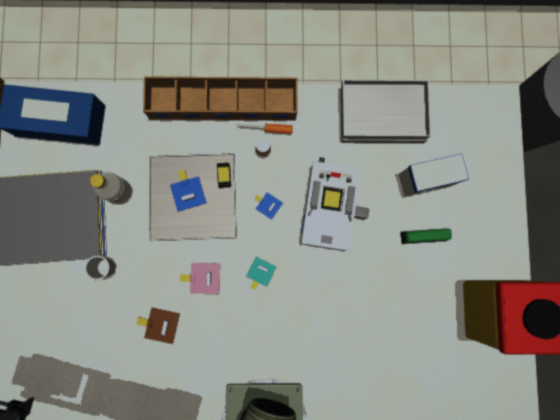

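View pics/side0.png

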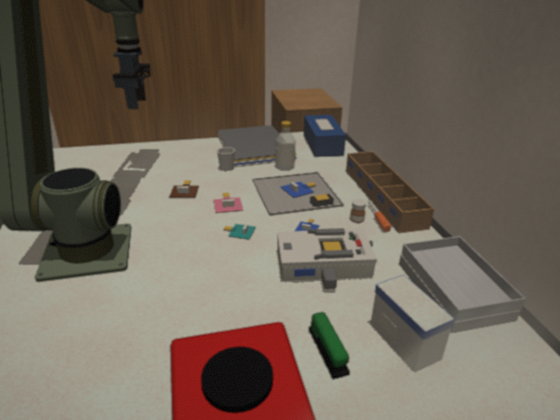

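Candidates (top view): large blue (187,193) in the tray, small blue (268,206) on the counter, turquoise (261,271), pink (205,278) and brown (162,325). I choose the large blue one in the tray. Next I measure it and check it in a close crop.

```bash
cat > h.py <<'E'
from workcell import *
import cv2, numpy as np
def cam(n):
    c=camera_info(n);R=cv2.Rodrigues(np.array(c["rvec"]))[0]
    return c,R,np.array(c["tvec"])
def ray(n,uv,z):
    c,R,t=cam(n);uv=np.atleast_2d(uv).astype(float)
    d=np.c_[(uv[:,0]-c["cx"])/c["fx"],(uv[:,1]-c["cy"])/c["fy"],np.ones(len(uv))]@R
    o=-R.T@t
    return o+d*((z-o[2])/d[:,2])[:,None]
def proj(n,P):
    c,R,t=cam(n);q=np.atleast_2d(P)@R.T+t
    return np.c_[c["fx"]*q[:,0]/q[:,2]+c["cx"],c["fy"]*q[:,1]/q[:,2]+c["cy"]]
def blobs(img,lo,hi,roi,amin=6):
    x0,y0,x1,y1=roi;h=cv2.cvtColor(img[y0:y1,x0:x1],cv2.COLOR_BGR2HSV)
    m=cv2.inRange(h,np.array(lo),np.array(hi))
    cs,_=cv2.findContours(m,cv2.RETR_EXTERNAL,cv2.CHAIN_APPROX_NONE,offset=(x0,y0))
    out=[]
    for k in cs:
        if cv2.contourArea(k)>=amin:
            mm=cv2.moments(k);out.append((cv2.contourArea(k),(mm["m10"]/mm["m00"],mm["m01"]/mm["m00"]),cv2.minAreaRect(k),k))
    return sorted(out,key=lambda b:-b[0])
E
python3 - <<'E'
from h import *
T=cv2.imread("pics/top0.png");S=cv2.imread("pics/side0.png")
def show(nm,im,n,lo,hi,roi,z):
    for a,c,r,k in blobs(im,lo,hi,roi)[:4]:
        print(nm,n,a,np.round(c,1),np.round(ray(n,c,z)[0],1),"box",np.round(ray(n,cv2.boxPoints(r),z)[:,:2],0).tolist())
R=(145,145,240,245)
show("blue",T,"top",(100,120,60),(130,255,255),R,8)
show("yel",T,"top",(20,100,80),(35,255,255),R,8)
show("rib",T,"top",(0,0,150),(180,90,255),(172,178,206,212),30)
P=(300,150,370,255)
show("pyel",T,"top",(20,100,80),(35,255,255),P,55)
show("red",T,"top",(0,100,80),(8,255,255),P,64)
a=cv2.resize(T[150:250,145:245],(400,400),interpolation=cv2.INTER_CUBIC)
b=cv2.resize(T[150:255,295:375],(320,420),interpolation=cv2.INTER_CUBIC)
o=np.zeros((420,720,3),np.uint8);o[:400,:400]=a;o[:,400:]=b
cv2.imwrite("pics/c1.png",o)
s=cv2.resize(S[170:290,245:385],(700,600),interpolation=cv2.INTER_CUBIC)
cv2.imwrite("pics/c2.png",s)
E
```

```text
blue top 745.5 [187.7 193.5] [619.  214.6   8. ] box [[645.0, 265.0], [668.0, 187.0], [594.0, 165.0], [571.0, 242.0]]
yel top 149.5 [223.4 174.1] [674.9 115.5   8. ] box [[695.0, 131.0], [695.0, 100.0], [655.0, 100.0], [655.0, 130.0]]
yel top 50.5 [182.1 174.6] [672.9 231.4   8. ] box [[682.0, 245.0], [688.0, 226.0], [664.0, 218.0], [658.0, 236.0]]
rib top 65.0 [198.2 208.9] [573.3 180.9  30. ] box [[584.0, 220.0], [584.0, 163.0], [567.0, 162.0], [567.0, 220.0]]
rib top 38.0 [203.4 183.5] [643.9 167.9  30. ] box [[659.0, 175.0], [659.0, 164.0], [612.0, 163.0], [612.0, 174.0]]
rib top 26.5 [187.3 196. ] [608.6 211.5  30. ] box [[608.0, 228.0], [619.0, 197.0], [610.0, 195.0], [600.0, 226.0]]
rib top 16.5 [173.1 207.7] [576.2 249.5  30. ] box [[567.0, 252.0], [600.0, 253.0], [600.0, 245.0], [567.0, 244.0]]
pyel top 220.0 [331.6 198.5] [ 599.7 -182.3   55. ] box [[581.0, -158.0], [624.0, -165.0], [619.0, -207.0], [575.0, -200.0]]
red top 28.0 [335.1 174.3] [ 664.5 -191.4   64. ] box [[661.0, -177.0], [672.0, -180.0], [667.0, -205.0], [656.0, -203.0]]
```

View pics/c1.png

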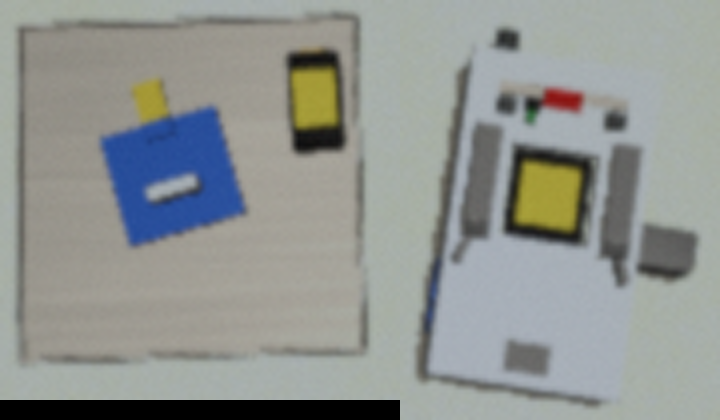

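View pics/c2.png

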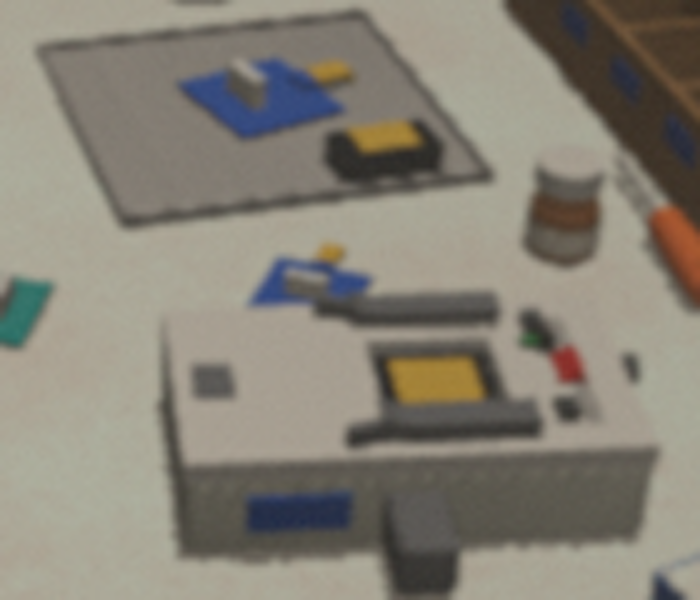

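Crop c1 shows the big blue plate with a white rib at (187,193) and its tab up and slightly left, so that is the cover. The black pack lies beside it at (223,174). The pump has its rails either side of the bay, a red ledge at (335,174) and the green pin at left. Next I measure the pump pose.

```bash
python3 - <<'E'
from h import *
T=cv2.imread("pics/top0.png");S=cv2.imread("pics/side0.png")
h=cv2.cvtColor(T,cv2.COLOR_BGR2HSV)
for p in [(310,230),(345,220),(290,230),(318,190),(348,200),(330,238),(322,176)]: print("hsv",p,h[p[1],p[0]])
hs=cv2.cvtColor(S,cv2.COLOR_BGR2HSV)
for p in [(300,240),(320,262),(270,250),(325,231),(340,255)]: print("side",p,hs[p[1],p[0]])
print("rails")
for a,c,r,k in blobs(T,(0,0,60),(180,80,150),(300,170,372,250),20)[:6]:
    print(a,np.round(c,1),np.round(ray("top",c,71)[0,:2],1),np.round(ray("top",cv2.boxPoints(r),71)[:,:2],0).tolist())
print("side rails")
for a,c,r,k in blobs(S,(0,0,20),(180,120,105),(300,222,362,262),20)[:6]:
    print(a,np.round(c,1),np.round(ray("side",c,71)[0,:2],1),np.round(ray("side",cv2.boxPoints(r),71)[:,:2],0).tolist())
for n,im,roi in(("top",T,(300,165,372,200)),("side",S,(330,225,375,262))):
    for nm,lo,hi,z in(("red",(0,120,60),(8,255,255),63),("red2",(172,120,60),(180,255,255),63),("grn",(45,80,30),(85,255,255),63),("dark",(0,0,0),(180,140,60),67)):
        for a,c,r,k in blobs(im,lo,hi,roi,2)[:5]: print(n,nm,a,np.round(c,1),np.round(ray(n,c,z)[0,:2],1))
E
```

```text
hsv (310, 230) [105  25 185]
hsv (345, 220) [104  21 183]
hsv (290, 230) [ 64  12 176]
hsv (318, 190) [ 60   2 108]
hsv (348, 200) [15  5 97]
hsv (330, 238) [ 30   2 106]
hsv (322, 176) [75  8 65]
side (300, 240) [ 18  34 166]
side (320, 262) [ 19  34 106]
side (270, 250) [ 24  30 172]
side (325, 231) [25 17 89]
side (340, 255) [15 24 64]
rails
489.5 [332.2 198.4] [ 597.7 -181.4] [[571.0, -146.0], [635.0, -157.0], [625.0, -216.0], [561.0, -205.0]]
223.5 [307.7 214.4] [ 554.4 -115.7] [[638.0, -31.0], [677.0, -127.0], [463.0, -208.0], [426.0, -113.0]]
214.5 [349.5 201.7] [ 589.  -227.7] [[539.0, -209.0], [633.0, -222.0], [631.0, -244.0], [537.0, -231.0]]
200.0 [314.5 196. ] [ 603.8 -134.1] [[553.0, -115.0], [648.0, -132.0], [644.0, -153.0], [550.0, -136.0]]
167.0 [361.3 212.9] [ 559.1 -258.6] [[543.0, -236.0], [580.0, -243.0], [573.0, -281.0], [537.0, -274.0]]
67.5 [326.2 239.1] [ 488.9 -164.2] [[482.0, -148.0], [501.0, -152.0], [496.0, -180.0], [477.0, -177.0]]
side rails
490.5 [333.2 249. ] [ 590.1 -218.2] [[555.0, -170.0], [651.0, -180.0], [623.0, -257.0], [534.0, -247.0]]
175.0 [324.2 231.1] [ 593.7 -140.4] [[535.0, -136.0], [545.0, -105.0], [647.0, -142.0], [634.0, -173.0]]
29.5 [352.1 236. ] [ 655. -176.] [[644.0, -169.0], [659.0, -156.0], [663.0, -184.0], [649.0, -197.0]]
top red 22.0 [335.1 174.5] [ 664.2 -191.5]
top dark 24.0 [332.6 189.6] [ 622.2 -183.4]
top dark 2.0 [328.  175.5] [ 660.5 -171.5]
side red 17.0 [358.  242.5] [ 664. -195.]
side dark 3.5 [352.6 236.2] [ 658.6 -171.7]
```

```bash
python3 - <<'E'
from h import *
T=np.mean([grab_frame("top").astype(float) for _ in range(6)],0).astype(np.uint8)
S=np.mean([grab_frame("side").astype(float) for _ in range(6)],0).astype(np.uint8)
cv2.imwrite("pics/topm.png",T);cv2.imwrite("pics/sidem.png",S)
h=cv2.cvtColor(T,cv2.COLOR_BGR2HSV)
x0,y0,x1,y1=298,150,372,260
m=np.zeros(T.shape[:2],np.uint8)
m[y0:y1,x0:x1]=cv2.inRange(h[y0:y1,x0:x1],(92,14,120),(125,60,255))
m=cv2.morphologyEx(m,cv2.MORPH_CLOSE,np.ones((3,3)))
k=max(cv2.findContours(m,cv2.RETR_EXTERNAL,cv2.CHAIN_APPROX_NONE)[0],key=cv2.contourArea)
hull=cv2.convexHull(k)[:,0]
W=ray("top",hull,60)[:,:2]
r=cv2.minAreaRect(W.astype(np.float32));print("deck rect",r,np.round(cv2.boxPoints(r),1).tolist(),cv2.contourArea(k))
# edge fits from full contour in rough pump frame
W=ray("top",k[:,0],60)[:,:2];a=np.radians(-9.2);u=np.array([np.cos(a),np.sin(a)]);v=np.array([-u[1],u[0]])
c=np.array(r[0]);p=(W-c)@np.c_[u,v]
for nm,sel,ax in(("left",(p[:,1]>58)&(abs(p[:,0])<100),0),("right",(p[:,1]<-58)&(abs(p[:,0])<100),0),("far",(p[:,0]>105)&(abs(p[:,1])<55),1),("near",(p[:,0]<-105)&(abs(p[:,1])<55),1)):
    q=p[sel];f=np.polyfit(q[:,ax],q[:,1-ax],1) if len(q)>5 else None
    print(nm,len(q),f, np.degrees(np.arctan(f[0])) if f is not None else "")
np.save("pc.npy",np.r_[c,a])
E
```

```text
deck rect ((581.0910034179688, -179.50343322753906), (130.4986572265625, 225.96942138671875), 81.11641693115234) [[459.3999938964844, -226.5], [682.5999755859375, -261.3999938964844], [702.7999877929688, -132.5], [479.5, -97.5999984741211]] 3835.5
left 72 [6.50746088e-03 6.38068905e+01] 0.3728447810491114
right 73 [ 1.84444091e-02 -6.27271583e+01] 1.0566669819298182
far 40 [4.99340611e-03 1.10531470e+02] 0.2860987175853358
near 41 [-7.05427028e-03 -1.11612715e+02] -0.4041732106273921
```

Pump: yaw about -8.9°, origin near (573.2, -178.3). The pack position agrees, and the red ledge puts the block faces at about x = 77. Cover: yaw 17.3°, rib at (608, 211.3). I move above the rib now.

move_arm --motion '[[50,[0.96,-0.7,-0.2],[0,0,-0.75]],[50,[0.96,-0.7,-0.2],[0,0,-0.75]],[50,[0.96,-0.7,-0.2],[0,0,-0.75]],[50,[0.96,-0.7,-0.2],[0,0,-0.75]],[50,[0.96,-0.7,-0.2],[0,0,-0.75]],[50,[0.96,-0.7,-0.2],[0,0,-0.75]],[50,[0.96,-0.7,-0.2],[0,0,-0.75]],[50,[0.96,-0.7,-0.2],[0,0,-0.75]],[50,[0.96,-0.7,-0.2],[0,0,-0.75]],[50,[0.96,-0.7,-0.2],[0,0,-0.75]],[50,[0.96,-0.7,-0.2],[0,0,-0.75]],[50,[0.96,-0.7,-0.2],[0,0,-0.75]],[50,[0.96,-0.7,-0.2],[0,0,-0.75]],[50,[0.96,-0.7,-0.2],[0,0,-0.75]],[50,[0.96,-0.7,-0.2],[0,0,-0.75]],[50,[0.96,-0.7,-0.2],[0,0,-0.75]],[50,[0.96,-0.7,-0.2],[0,0,-0.75]],[50,[0.96,-0.7,-0.2],[0,0,-0.75]],[50,[0.96,-0.7,-0.2],[0,0,-0.75]],[50,[0.96,-0.7,-0.2],[0,0,-0.75]]]' --grip_force 25

```text
time_s: 2.37
ee_pos: [609.9, 209.4, 113.7]
ee_rot: [180.0, -0.0, 106.9]
force: [-0.6, 0.4, 0.5]
gripper_width: 49.8
gripper_force: 0.0
```

move_arm --motion '[[50,[0,0,0],[0,0,0]],[50,[0,0,0],[0,0,0]],[50,[0,0,0],[0,0,0]],[50,[0,0,0],[0,0,0]],[50,[0,0,0],[0,0,0]]]'

```text
time_s: 2.78
ee_pos: [608.0, 211.3, 114.4]
ee_rot: [180.0, -0.0, 107.2]
force: [-0.5, -0.1, 0.3]
gripper_width: 50.1
gripper_force: 0.0
```

move_arm --motion '[[50,[0,0,-0.7],[0,0,0]],[50,[0,0,-0.7],[0,0,0]],[50,[0,0,-0.7],[0,0,0]],[50,[0,0,-0.7],[0,0,0]],[50,[0,0,-0.5],[0,0,0]],[50,[0,0,-0.4],[0,0,0]],[50,[0,0,-0.2],[0,0,0]],[50,[0,0,-0.16],[0,0,0]],[50,[0,0,-0.08],[0,0,0]],[50,[0,0,0],[0,0,0]],[50,[0,0,0],[0,0,0]],[50,[0,0,0],[0,0,0]]]'

```text
time_s: 3.78
ee_pos: [609.2, 210.6, 11.2]
ee_rot: [179.9, -0.0, 107.1]
force: [0.1, 0.3, 0.6]
gripper_width: 50.1
gripper_force: 0.0
```

```bash
python3 - <<'E'
from h import *
S=grab_frame("side");T=grab_frame("top")
o=np.zeros((600,800,3),np.uint8)
o[:300,:400]=cv2.resize(T[155:230,140:240],(400,300),interpolation=cv2.INTER_CUBIC)
o[300:,:400]=cv2.resize(S[160:235,240:340],(400,300),interpolation=cv2.INTER_CUBIC)
cv2.imwrite("pics/g1.png",o[:,:400])
E
```

```text
(no output)
```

View pics/g1.png

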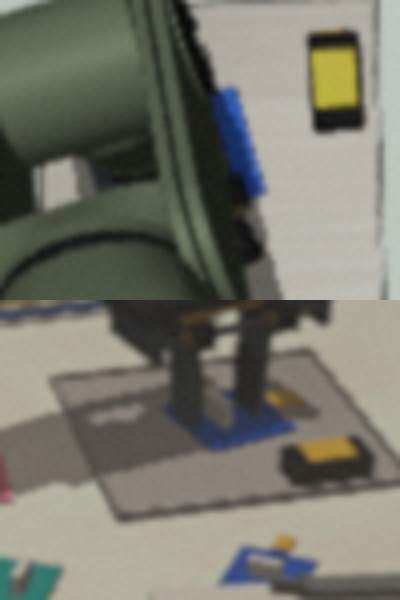

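The side view shows the two fingers straddling the white rib. I lower a touch more and close.

move_arm --motion '[[50,[0,0,-0.06],[0,0,0]],[50,[0,0,0],[0,0,0]],[5,[0,0,0],[0,0,0]],[5,[0,0,0],[0,0,0]],[5,[0,0,0],[0,0,0]],[5,[0,0,0],[0,0,0]],[5,[0,0,0],[0,0,0]],[5,[0,0,0],[0,0,0]],[5,[0,0,0],[0,0,0]],[5,[0,0,0],[0,0,0]],[5,[0,0,0],[0,0,0]],[5,[0,0,0],[0,0,0]]]' --grip_force 30

```text
time_s: 4.88
ee_pos: [608.8, 210.4, 9.0]
ee_rot: [180.0, 0.0, 107.1]
force: [0.8, 0.1, -0.3]
gripper_width: 9.7
gripper_force: 30.0
```

Gripped. Lift and carry to above the landing.

move_arm --motion '[[5,[0,0,0.3],[0,0,0]],[5,[0,0,0.6],[0,0,0]],[5,[0,0,0.8],[0,0,0]],[5,[0,0,0.8],[0,0,0]],[5,[0,0,0.8],[0,0,0]],[5,[0,0,0.5],[0,0,0]],[5,[0,0,0.2],[0,0,0]],[5,[0,0,0],[0,0,0]],[5,[0,0,0],[0,0,0]]]'

```text
time_s: 5.63
ee_pos: [608.3, 210.3, 108.7]
ee_rot: [-180.0, 0.0, 107.1]
force: [0.1, -0.5, -1.9]
gripper_width: 9.8
gripper_force: 30.0
```

move_arm --motion '[[5,[-0.1,-0.4,0],[0,0,-0.1]],[5,[-0.2,-0.7,0],[0,0,-0.4]],[5,[-0.25,-0.8,0],[0,0,-0.4]],[5,[-0.25,-0.9,0],[0,0,-0.4]],[5,[-0.25,-0.9,0],[0,0,-0.4]],[5,[-0.25,-0.9,0],[0,0,-0.4]],[5,[-0.25,-0.9,0],[0,0,-0.4]],[5,[-0.25,-0.9,0],[0,0,-0.4]],[5,[-0.25,-0.9,0],[0,0,-0.4]],[5,[-0.25,-0.9,0],[0,0,-0.4]],[5,[-0.25,-0.9,0],[0,0,-0.4]],[5,[-0.25,-0.9,0],[0,0,-0.4]],[5,[-0.25,-0.9,0],[0,0,-0.4]],[5,[-0.25,-0.9,0],[0,0,-0.4]],[5,[-0.25,-0.9,0],[0,0,-0.4]],[5,[-0.25,-0.9,0],[0,0,-0.4]],[5,[-0.3,-0.9,0],[0,0,-0.4]],[5,[-0.3,-0.6,0],[0,0,0]],[5,[0,0,0],[0,0,0]],[5,[0,0,0],[0,0,0]]]'

```text
time_s: 7.3
ee_pos: [497.5, -167.6, 108.1]
ee_rot: [-179.9, -0.0, 80.9]
force: [-0.1, 1.4, -1.6]
gripper_width: 9.9
gripper_force: 30.0
```

```bash
python3 - <<'E'
from h import *
s=state();print(s["ee_pos"],s["ee_rot"],s["force"],s["gripper_width"])
S=grab_frame("side");T=grab_frame("top")
o=np.zeros((600,400,3),np.uint8)
o[:300]=cv2.resize(T[155:260,270:410],(400,300),interpolation=cv2.INTER_CUBIC)
o[300:]=cv2.resize(S[185:290,250:390],(400,300),interpolation=cv2.INTER_CUBIC)
cv2.imwrite("pics/g2.png",o)
E
```

```text
[ 497.4968988  -167.56441103  108.124671  ] [-1.79887567e+02 -3.71224926e-02  8.09284325e+01] [-0.10054371  1.35369547 -1.56255569] 9.905902777730617
```

View pics/g2.png

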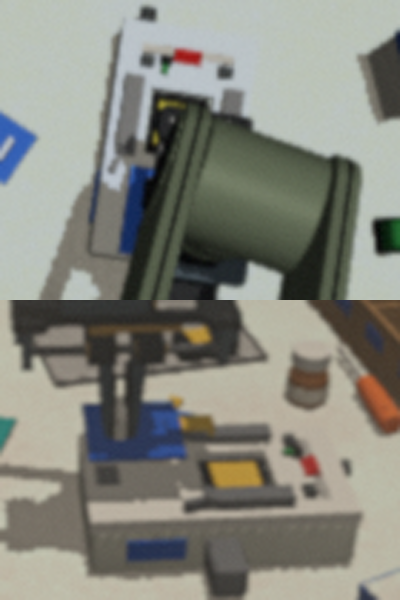

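The cover hangs level above the landing with its tab toward the rails. Lower until near contact.

move_arm --motion '[[5,[0,0,-0.3],[0,0,0]],[5,[0,0,-0.4],[0,0,0]],[5,[0,0,-0.4],[0,0,0]],[5,[0,0,-0.2],[0,0,0]],[5,[0,0,-0.12],[0,0,0]],[5,[0,0,-0.1],[0,0,0]],[5,[0,0,-0.04],[0,0,0]],[5,[0,0,-0.02],[0,0,0]],[5,[0,0,0],[0,0,0]],[5,[0,0,0],[0,0,0]],[5,[0,0,0],[0,0,0]]]'

```text
time_s: 8.32
ee_pos: [498.9, -167.2, 69.8]
ee_rot: [180.0, 0.0, 81.1]
force: [0.6, -0.1, -0.8]
gripper_width: 9.9
gripper_force: 30.0
```

move_arm --motion '[[5,[0,0,-0.02],[0,0,0]],[5,[0,0,-0.02],[0,0,0]],[5,[0,0,0],[0,0,0]]]'

```text
time_s: 8.57
ee_pos: [498.7, -167.1, 68.5]
ee_rot: [180.0, -0.0, 81.1]
force: [-0.6, 0.8, -1.1]
gripper_width: 9.9
gripper_force: 30.0
```

move_arm --motion '[[5,[0,0,-0.02],[0,0,0]],[5,[0,0,-0.02],[0,0,0]],[5,[0,0,-0.02],[0,0,0]],[5,[0,0,0],[0,0,0]],[5,[0,0,0],[0,0,0]]]'

```text
time_s: 8.98
ee_pos: [498.7, -167.1, 66.9]
ee_rot: [180.0, -0.0, 81.1]
force: [0.9, 0.6, -1.2]
gripper_width: 9.9
gripper_force: 30.0
```

move_arm --motion '[[5,[0,0,-0.02],[0,0,0]],[5,[0,0,0],[0,0,0]],[5,[0,0,0],[0,0,0]]]'

```text
time_s: 9.23
ee_pos: [498.7, -167.1, 66.4]
ee_rot: [180.0, -0.0, 81.1]
force: [-0.0, -0.0, -0.0]
gripper_width: 9.7
gripper_force: 30.0
```

move_arm --motion '[[5,[0,0,-0.02],[0,0,0]],[5,[0,0,0],[0,0,0]],[5,[0,0,0],[0,0,0]]]'

```text
time_s: 9.48
ee_pos: [498.7, -167.1, 66.0]
ee_rot: [180.0, -0.0, 81.1]
force: [0.3, -0.4, -0.6]
gripper_width: 9.8
gripper_force: 30.0
```

move_arm --motion '[[5,[0,0,-0.02],[0,0,0]],[5,[0,0,0],[0,0,0]],[5,[0,0,0],[0,0,0]]]'

```text
time_s: 9.73
ee_pos: [498.7, -167.1, 66.0]
ee_rot: [180.0, 0.0, 81.1]
force: [-2.0, 0.4, 4.8]
gripper_width: 10.0
gripper_force: 30.0
```

move_arm --motion '[[5,[0,0,-0.02],[0,0,0]],[5,[0,0,0],[0,0,0]],[5,[0,0,0],[0,0,0]]]'

```text
time_s: 9.98
ee_pos: [498.8, -167.1, 65.9]
ee_rot: [180.0, 0.0, 81.1]
force: [-2.7, 0.9, 8.2]
gripper_width: 9.7
gripper_force: 30.0
```

Contact at TCP z ≈ 66.0, so the cover is laid on the landing. I ease off the downforce and slide along the pump axis.

move_arm --motion '[[5,[0,0,0.045],[0,0,0]],[5,[0,0,0],[0,0,0]],[5,[0.1,-0.01,0],[0,0,0]],[5,[0.15,-0.02,0],[0,0,0]],[5,[0.15,-0.02,0],[0,0,0]],[5,[0.15,-0.02,0],[0,0,0]],[5,[0.15,-0.02,0],[0,0,0]],[5,[0.1,-0.015,0],[0,0,0]],[5,[0,0,0],[0,0,0]],[5,[0,0,0],[0,0,0]]]'

```text
time_s: 10.82
ee_pos: [519.2, -169.8, 66.0]
ee_rot: [180.0, 0.0, 81.1]
force: [0.5, 0.1, -0.8]
gripper_width: 9.7
gripper_force: 30.0
```

move_arm --motion '[[5,[0.1,-0.015,0],[0,0,0]],[5,[0.1,-0.015,0],[0,0,0]],[5,[0.1,-0.015,0],[0,0,0]],[5,[0,0,0],[0,0,0]]]'

```text
time_s: 11.15
ee_pos: [526.9, -171.0, 66.1]
ee_rot: [180.0, 0.0, 81.1]
force: [0.9, -1.3, -1.0]
gripper_width: 9.9
gripper_force: 30.0
```

move_arm --motion '[[5,[0.1,-0.015,0],[0,0,0]],[5,[0.1,-0.016,0],[0,0,0]],[5,[0.1,-0.016,0],[0,0,0]],[5,[0.1,-0.016,0],[0,0,0]],[5,[0.1,-0.016,0],[0,0,0]],[5,[0.1,-0.016,0],[0,0,0]],[5,[0,0,0],[0,0,0]]]'

```text
time_s: 11.73
ee_pos: [541.9, -173.3, 66.1]
ee_rot: [180.0, 0.0, 81.1]
force: [0.2, 0.0, -0.2]
gripper_width: 9.8
gripper_force: 30.0
```

move_arm --motion '[[5,[0.1,-0.016,0],[0,0,0]],[5,[0.1,-0.016,0],[0,0,0]],[5,[0.1,-0.016,0],[0,0,0]],[5,[0.1,-0.016,0],[0,0,0]],[5,[0.1,-0.016,0],[0,0,0]],[5,[0.1,-0.016,0],[0,0,0]],[5,[0.1,-0.016,0],[0,0,0]],[5,[0,0,0],[0,0,0]]]'

```text
time_s: 12.4
ee_pos: [559.4, -176.1, 66.1]
ee_rot: [180.0, 0.0, 81.1]
force: [0.2, 0.2, -1.1]
gripper_width: 9.9
gripper_force: 30.0
```

move_arm --motion '[[5,[0.1,-0.016,0],[0,0,0]],[5,[0.1,-0.016,0],[0,0,0]],[5,[0.1,-0.016,0],[0,0,0]],[5,[0.1,-0.016,0],[0,0,0]],[5,[0,0,0],[0,0,0]]]'

```text
time_s: 12.82
ee_pos: [569.4, -177.7, 66.1]
ee_rot: [180.0, 0.0, 81.1]
force: [0.6, 0.3, -0.9]
gripper_width: 9.6
gripper_force: 30.0
```

move_arm --motion '[[5,[0.08,-0.013,0],[0,0,0]],[5,[0.08,-0.013,0],[0,0,0]],[5,[0.04,-0.006,0],[0,0,0]],[5,[0,0,0],[0,0,0]]]'

```text
time_s: 13.15
ee_pos: [574.0, -178.5, 66.1]
ee_rot: [180.0, 0.0, 81.1]
force: [-0.5, -0.7, -0.8]
gripper_width: 10.0
gripper_force: 30.0
```

move_arm --motion '[[5,[0.04,-0.006,0],[0,0,0]],[5,[0.04,-0.006,0],[0,0,0]],[5,[0.04,-0.006,0],[0,0,0]],[5,[0,0,0],[0,0,0]]]'

```text
time_s: 13.48
ee_pos: [577.0, -178.9, 66.1]
ee_rot: [180.0, 0.0, 81.1]
force: [0.1, -0.0, -1.5]
gripper_width: 9.7
gripper_force: 30.0
```

move_arm --motion '[[5,[0.04,-0.006,0],[0,0,0]],[5,[0.04,-0.006,0],[0,0,0]],[5,[0,0,0],[0,0,0]]]'

```text
time_s: 13.73
ee_pos: [579.0, -179.2, 66.1]
ee_rot: [180.0, 0.0, 81.1]
force: [0.6, -0.4, -0.8]
gripper_width: 9.5
gripper_force: 30.0
```

move_arm --motion '[[5,[0.04,-0.006,0],[0,0,0]],[5,[0.04,-0.006,0],[0,0,0]],[5,[0,0,0],[0,0,0]]]'

```text
time_s: 13.98
ee_pos: [581.0, -179.5, 66.1]
ee_rot: [180.0, 0.0, 81.1]
force: [-0.3, -0.8, -1.4]
gripper_width: 9.9
gripper_force: 30.0
```

move_arm --motion '[[5,[0.04,-0.006,0],[0,0,0]],[5,[0.04,-0.006,0],[0,0,0]],[5,[0,0,0],[0,0,0]]]'

```text
time_s: 14.23
ee_pos: [583.0, -179.8, 66.1]
ee_rot: [180.0, 0.0, 81.1]
force: [0.9, -0.3, -0.9]
gripper_width: 9.5
gripper_force: 30.0
```

move_arm --motion '[[5,[0.04,-0.006,0],[0,0,0]],[5,[0.04,-0.006,0],[0,0,0]],[5,[0,0,0],[0,0,0]]]'

```text
time_s: 14.48
ee_pos: [584.0, -179.9, 66.1]
ee_rot: [-179.9, -0.0, 81.1]
force: [-3.2, 0.3, 1.7]
gripper_width: 9.4
gripper_force: 30.0
```

move_arm --motion '[[5,[0.04,-0.006,0],[0,0,0]],[5,[0.04,-0.006,0],[0,0,0]],[5,[0,0,0],[0,0,0]]]'

```text
time_s: 14.73
ee_pos: [586.4, -180.3, 66.1]
ee_rot: [-180.0, -0.0, 81.1]
force: [-4.4, 0.4, 2.5]
gripper_width: 9.7
gripper_force: 30.0
```

move_arm --motion '[[5,[0.04,-0.006,0],[0,0,0]],[5,[0.04,-0.006,0],[0,0,0]],[5,[0,0,0],[0,0,0]]]'

```text
time_s: 14.98
ee_pos: [588.5, -180.6, 66.1]
ee_rot: [-180.0, -0.0, 81.1]
force: [-5.1, 1.9, 2.3]
gripper_width: 9.7
gripper_force: 30.0
```

move_arm --motion '[[5,[0.04,-0.006,0],[0,0,0]],[5,[0.04,-0.006,0],[0,0,0]],[5,[0,0,0],[0,0,0]]]'

```text
time_s: 15.23
ee_pos: [592.1, -181.3, 66.6]
ee_rot: [179.8, 0.0, 81.1]
force: [-1.3, -0.6, 2.8]
gripper_width: 9.7
gripper_force: 30.0
```

move_arm --motion '[[5,[0.04,-0.006,0],[0,0,0]],[5,[0,0,0],[0,0,0]],[5,[0,0,0],[0,0,0]]]'

```text
time_s: 15.48
ee_pos: [593.1, -181.4, 66.5]
ee_rot: [179.8, 0.0, 81.1]
force: [-0.0, -0.2, 2.7]
gripper_width: 9.8
gripper_force: 30.0
```

move_arm --motion '[[5,[0.04,-0.006,0],[0,0,0]],[5,[0,0,0],[0,0,0]],[5,[0,0,0],[0,0,0]]]'

```text
time_s: 15.73
ee_pos: [593.3, -181.4, 66.3]
ee_rot: [179.9, 0.0, 81.1]
force: [-0.6, -0.5, 2.3]
gripper_width: 9.9
gripper_force: 30.0
```

move_arm --motion '[[5,[0.04,-0.006,0],[0,0,0]],[5,[0,0,0],[0,0,0]],[5,[0,0,0],[0,0,0]]]'

```text
time_s: 15.98
ee_pos: [593.6, -181.4, 66.1]
ee_rot: [-180.0, 0.0, 81.1]
force: [-2.0, -0.3, 3.7]
gripper_width: 9.9
gripper_force: 30.0
```

move_arm --motion '[[5,[0.04,-0.006,0],[0,0,0]],[5,[0,0,0],[0,0,0]],[5,[0,0,0],[0,0,0]]]'

```text
time_s: 16.23
ee_pos: [595.0, -181.6, 66.1]
ee_rot: [180.0, 0.0, 81.1]
force: [-1.5, 0.7, 2.7]
gripper_width: 9.7
gripper_force: 30.0
```

move_arm --motion '[[5,[0.04,-0.006,0],[0,0,0]],[5,[0,0,0],[0,0,0]],[5,[0,0,0],[0,0,0]]]'

```text
time_s: 16.48
ee_pos: [596.4, -181.9, 66.1]
ee_rot: [179.9, 0.0, 81.1]
force: [0.8, -0.1, 0.4]
gripper_width: 9.7
gripper_force: 30.0
```

move_arm --motion '[[5,[0.03,-0.005,0],[0,0,0]],[5,[0,0,0],[0,0,0]],[5,[0,0,0],[0,0,0]]]'

```text
time_s: 16.73
ee_pos: [596.5, -181.8, 66.0]
ee_rot: [-180.0, -0.0, 81.1]
force: [0.6, -1.2, 1.0]
gripper_width: 10.0
gripper_force: 30.0
```

move_arm --motion '[[5,[0.03,-0.005,0],[0,0,0]],[5,[0,0,0],[0,0,0]],[5,[0,0,0],[0,0,0]]]'

```text
time_s: 16.98
ee_pos: [596.5, -181.8, 66.0]
ee_rot: [-179.9, -0.0, 81.1]
force: [-1.1, -0.7, 2.5]
gripper_width: 9.9
gripper_force: 30.0
```

move_arm --motion '[[5,[0.02,-0.003,0],[0,0,0]],[5,[0,0,0],[0,0,0]],[5,[0,0,0],[0,0,0]]]'

```text
time_s: 17.23
ee_pos: [597.1, -181.9, 65.9]
ee_rot: [-179.9, -0.0, 81.1]
force: [-3.8, -0.0, 3.5]
gripper_width: 10.2
gripper_force: 30.0
```

move_arm --motion '[[5,[0.02,-0.003,0],[0,0,0]],[5,[0,0,0],[0,0,0]],[5,[0,0,0],[0,0,0]]]'

```text
time_s: 17.48
ee_pos: [597.9, -182.0, 66.0]
ee_rot: [-180.0, -0.0, 81.1]
force: [-4.8, 0.7, 2.6]
gripper_width: 9.8
gripper_force: 30.0
```

move_arm --motion '[[5,[0.02,-0.003,0],[0,0,0]],[5,[0,0,0],[0,0,0]],[5,[0,0,0],[0,0,0]]]'

```text
time_s: 17.73
ee_pos: [598.4, -182.1, 66.0]
ee_rot: [-180.0, -0.0, 81.1]
force: [-3.9, 0.5, 2.2]
gripper_width: 9.9
gripper_force: 30.0
```

move_arm --motion '[[5,[0.01,-0.002,0],[0,0,0]],[5,[0,0,0],[0,0,0]],[5,[0,0,0],[0,0,0]]]'

```text
time_s: 17.98
ee_pos: [598.4, -182.1, 66.0]
ee_rot: [-179.9, -0.0, 81.1]
force: [-4.5, 0.3, 1.9]
gripper_width: 9.9
gripper_force: 30.0
```

```bash
python3 - <<'E'
from h import *
fs=[]
im=[]
for i in range(6):
    im.append(grab_frame("side").astype(float));fs.append(np.r_[state()["force"],state()["ee_pos"]])
print(np.round(np.mean(fs,0),2))
S=np.mean(im,0).astype(np.uint8);cv2.imwrite("pics/sideL.png",S)
cv2.imwrite("pics/g3.png",cv2.resize(S[215:275,290:380],(720,480),interpolation=cv2.INTER_CUBIC))
a=np.radians(-8.9);u=np.array([np.cos(a),np.sin(a)]);v=np.array([-u[1],u[0]]);O=np.array([573.2,-178.3])
def W(x,y,z): return [*(O+x*u+y*v),60+z]
for nm,p in dict(face=(77.5,0,0),ledge_end=(98.5,0,5),front=(77.5,0,5)).items(): print(nm,((proj("side",W(*p))[0]-[290,215])*8).round())
E
```

```text
[-5.0300e+00  2.5000e-01  2.6300e+00  5.9841e+02 -1.8210e+02  6.5960e+01]
face [494. 225.]
ledge_end [563. 210.]
front [496. 212.]
```

View pics/g3.png

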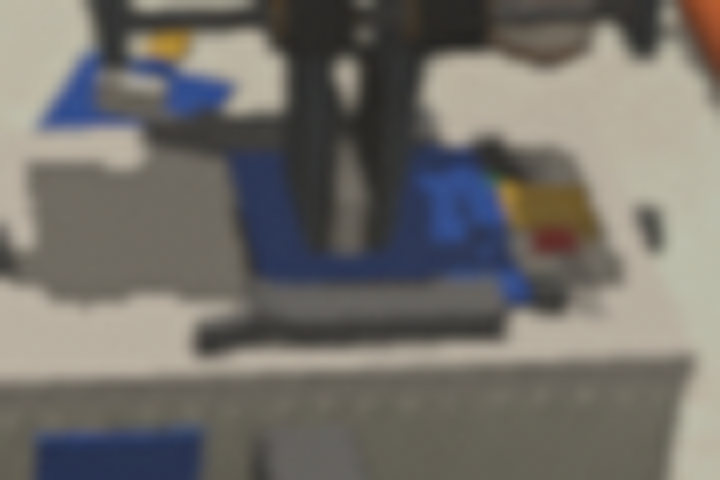

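The side crop shows the plate's front edge at the dark blocks and the yellow tab passing over and beyond the red ledge, at crop (575,200). I keep nudging until the stop is felt.

move_arm --motion '[[5,[0.02,-0.003,0],[0,0,0]],[5,[0,0,0],[0,0,0]],[5,[0,0,0],[0,0,0]]]'

```text
time_s: 18.53
ee_pos: [598.5, -182.1, 66.0]
ee_rot: [-179.9, -0.0, 81.1]
force: [-6.9, 0.7, 4.2]
gripper_width: 9.7
gripper_force: 30.0
```

move_arm --motion '[[5,[0.01,-0.002,0],[0,0,0]],[5,[0,0,0],[0,0,0]],[5,[0,0,0],[0,0,0]]]'

```text
time_s: 18.78
ee_pos: [598.4, -182.2, 66.0]
ee_rot: [-179.8, -0.0, 81.1]
force: [-7.0, 0.6, 4.5]
gripper_width: 9.7
gripper_force: 30.0
```

move_arm --motion '[[5,[0.02,-0.003,0],[0,0,0]],[5,[0,0,0],[0,0,0]],[5,[0,0,0],[0,0,0]]]'

```text
time_s: 19.03
ee_pos: [598.5, -182.1, 66.1]
ee_rot: [-179.8, -0.0, 81.1]
force: [-7.9, 1.3, 5.7]
gripper_width: 9.6
gripper_force: 30.0
```

move_arm --motion '[[5,[0.01,-0.002,0],[0,0,0]],[5,[0,0,0],[0,0,0]],[5,[0,0,0],[0,0,0]]]'

```text
time_s: 19.28
ee_pos: [598.5, -182.2, 66.1]
ee_rot: [-179.8, -0.0, 81.1]
force: [-8.2, 0.6, 6.4]
gripper_width: 10.0
gripper_force: 30.0
```

move_arm --motion '[[5,[-0.05,0.008,0],[0,0,0]],[5,[-0.05,0.008,0],[0,0,0]],[5,[-0.03,0.005,0],[0,0,0]],[5,[0,0,0],[0,0,0]],[5,[0,0,0],[0,0,0]]]'

```text
time_s: 19.7
ee_pos: [597.6, -182.0, 66.0]
ee_rot: [180.0, -0.0, 81.1]
force: [-1.1, -0.0, 0.3]
gripper_width: 10.0
gripper_force: 30.0
```

move_arm --motion '[[5,[-0.03,0.005,0],[0,0,0]],[5,[0,0,0],[0,0,0]],[5,[0,0,0],[0,0,0]]]'

```text
time_s: 19.95
ee_pos: [596.5, -181.8, 66.0]
ee_rot: [180.0, -0.0, 81.1]
force: [-1.7, 0.4, -1.3]
gripper_width: 10.3
gripper_force: 30.0
```

move_arm --motion '[[5,[-0.03,0.005,0],[0,0,0]],[5,[0,0,0],[0,0,0]],[5,[0,0,0],[0,0,0]]]'

```text
time_s: 20.2
ee_pos: [596.5, -181.8, 66.1]
ee_rot: [179.9, 0.0, 81.1]
force: [0.8, -0.4, -2.8]
gripper_width: 9.6
gripper_force: 30.0
```

move_arm --motion '[[5,[-0.02,0.003,0],[0,0,0]],[5,[0,0,0],[0,0,0]],[5,[0,0,0],[0,0,0]]]'

```text
time_s: 20.45
ee_pos: [596.4, -181.8, 66.2]
ee_rot: [179.8, 0.0, 81.1]
force: [5.2, -0.4, -4.0]
gripper_width: 9.6
gripper_force: 30.0
```

The latch holds: a backward pull of 5 N moves nothing. I ease to neutral, open and rise.

move_arm --motion '[[5,[0.05,-0.008,0],[0,0,0]],[5,[0,0,0],[0,0,0]],[5,[0,0,0],[0,0,0]],[5,[0,0,0],[0,0,0]]]'

```text
time_s: 20.78
ee_pos: [596.5, -181.8, 66.2]
ee_rot: [180.0, 0.0, 81.1]
force: [2.0, -0.4, -2.1]
gripper_width: 9.5
gripper_force: 30.0
```

move_arm --motion '[[30,[0,0,0],[0,0,0]],[30,[0,0,0],[0,0,0]],[30,[0,0,0],[0,0,0]],[30,[0,0,0],[0,0,0]],[30,[0,0,0],[0,0,0]],[30,[0,0,0.1],[0,0,0]],[30,[0,0,0.2],[0,0,0]],[30,[0,0,0.4],[0,0,0]],[30,[0,0,0.8],[0,0,0]],[30,[0,0,0.8],[0,0,0]],[30,[0,0,0.9],[0,0,0]],[30,[-0.5,0,0.9],[0,0,0]],[30,[-0.9,0,0.5],[0,0,0]],[30,[-0.9,0,0],[0,0,0]],[30,[-0.9,0,0],[0,0,0]],[30,[-0.9,0,0],[0,0,0]],[30,[-0.5,0,0],[0,0,0]],[30,[0,0,0],[0,0,0]],[30,[0,0,0],[0,0,0]]]'

```text
time_s: 22.37
ee_pos: [481.9, -182.0, 182.3]
ee_rot: [179.9, 0.0, 81.0]
force: [-0.5, 0.4, 0.4]
gripper_width: 30.2
gripper_force: 0.0
```

```bash
python3 - <<'E'
from h import *
S=np.mean([grab_frame("side").astype(float) for _ in range(4)],0).astype(np.uint8)
T=np.mean([grab_frame("top").astype(float) for _ in range(4)],0).astype(np.uint8)
o=np.zeros((600,600,3),np.uint8)
o[:300]=cv2.resize(T[155:215,290:410],(600,300),interpolation=cv2.INTER_CUBIC)
o[300:]=cv2.resize(S[215:275,270:390],(600,300),interpolation=cv2.INTER_CUBIC)
cv2.imwrite("pics/g4.png",o);print(state()["ee_pos"],state()["force"])
E
```

```text
[ 481.90225073 -181.79291393  180.8482878 ] [ 0.78938314 -0.03180889 -0.43318202]
```

View pics/g4.png

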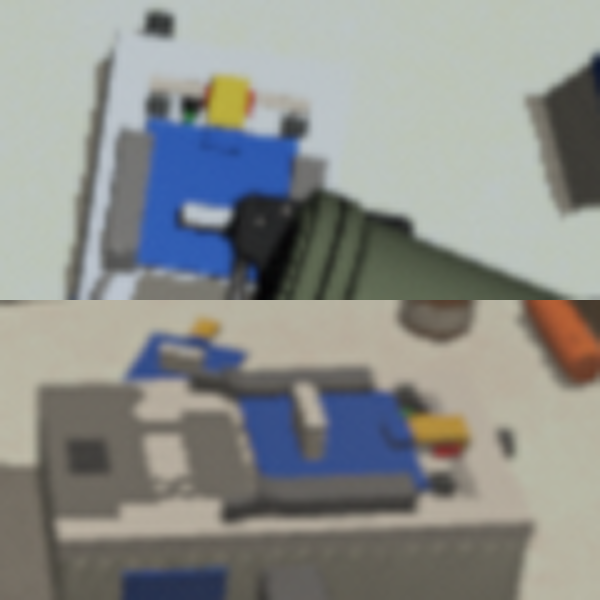

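The released cover sits in its rails with its front edge near the blocks at (225,128) in the top crop. The tab covers the red ledge and ends beyond it at (230,80). The robot is clear, so I hand in.

```bash
python3 -c "
from workcell import *
print(job_done())"
```

```text
the job is handed in; nothing more can be done
None
```

The blue cover is in its rails and latched behind the red ledge: I felt the click and the stop, a 5 N backward pull did not move it, and sampled push readings peaked near 8 N. I then let go with the robot clear and handed the job in; the switch's travel was not read directly, so that it is pressed is judged from the plate's position.

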